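# Pack the feeding tray and snap its cover on

## Task

Pack the fish-feeding tray: stand the closed purple food tub upright in the tray's empty wide compartment, then fetch the tray's cover, hook its orange front lip into the slot under the bar at the tray's front, and pivot the cover down until its rear edge snaps under the orange spring catch and it lies flat and square. Never tip the tub over, leave the tweezers in their narrow compartment, and leave the other things on the shelf where they are.

Things in the scene. Friction and masses are not known exactly. Their poses are not given: they have to be found in the camera images.
- tray: Open smoked-acrylic tray, fixed on the shelf, outside 180 (x) by 132 (y) by 75 mm high; origin under its centre, z up. Its front, with the slot, is at its -x end, the orange catch at its +x end. Walls 6 mm, tops at z = 75; floor at z = 5. A partition at y -24 to -20 mm, up to z = 50, leaves a wide compartment (y -20 to 60, x -84 to 84) and a narrow one (y -60 to -24) with tweezers in it.
- tray_well (a point): Centre of the wide compartment's floor, where the tub goes (tray x = 0, y = 20, z = 5 mm); anywhere on that compartment's floor will do.
- tray_slot (a point): Middle of the slot's floor at its back (tray x = -86, y = 0, z = 75 mm); axes as the tray's. The slot opens to +x: 100 mm wide (y -50 to 50 mm), 10 mm high, roofed by a bar over the first 11 mm from its back; the bar's top is 15 mm above the slot's floor.
- tray_seat (a point): Where the cover's origin lies when the cover is on (tray x = 3, y = 0, z = 75 mm), its axes along the tray's and its underside resting on the wall tops.
- cover: Loose cover, smoked acrylic, about 160 g, lying on the shelf, grip up: plate 150 (x) by 128 (y) by 5 mm, origin at the centre of its underside, z up. On its -x (front) edge an orange lip 92 mm wide, 14 mm long (out to x = -89), 4 mm thick, flush with the underside. On top, centred over the origin, a white grip rib 14 mm thick (x), 70 mm long (y), its top 33 mm above the underside.
- cover_lip (a point): Middle of the lower front edge of the cover's lip (cover x = -89, y = 0, z = 0 mm).
- cover_rear (a point): Middle of the lower rear edge of the cover's plate (cover x = 75, y = 0, z = 0 mm).
- tub: Closed purple food tub, a plain round cylinder 64 mm in diameter and 60 mm high, about 120 g, standing on the shelf; origin at the centre of its underside, z up.
- catch (a joint): Orange spring catch at the tray's rear, in m: 0 sprung out, grows as it is pushed back along the tray's +x, at most 0.006. It is 40 mm wide, its top at tray z = 91 mm; its steep wedge nose overhangs the seated cover's rear edge by 2.5 mm. A hooked cover rests on the nose, its rear 7 to 11 mm high; 7 to 13 N down on its rear drives it past: press until it is right down on the walls.
- catch_nose (a point): Tip of the catch's nose, at its middle: sprung out at tray x = 75.5, y = 0, z = 82 mm.
- tweezers: Black plastic tweezers, 136 by 15 by 11 mm, lying along the tray's narrow compartment, to be left there; origin at the centre of the underside.
- saucer: White ceramic saucer, 120 mm across, 18 mm high, a bystander; origin under its centre.
- spoon: Steel spoon, 140 mm long, on the shelf, a bystander.
- conditioner: Blue bottle, 56 mm across, 150 mm high, a bystander; origin under its centre.
- test_jar: Amber jar, 54 mm across, 80 mm high, a bystander; origin under its centre.
- scrubber: Inner half of the magnetic cleaner, black with a green pad, 80 by 50 by 24 mm, a bystander; origin under its centre.
Not all that is in view belongs to the job. There is more than one size of the tub; the job needs the smallest. What is shaped like the cover but brown is not meant.

How it is judged:
On the way, in this order (a step that is already met when the one before it is completed fails the run):
1. the tub stands upright in the wide compartment, released, before the cover is hooked (x of tub in the frame of tray between -0.054 and 0.054 m and y of tub in the frame of tray between 0.004 and 0.034 m and z of tub in the frame of tray below 0.01 m and angle between tub's own z axis and vertical below 0.1 rad and linear speed of tub below 0.03 m/s and contact force between the fingers and tub below 0.3 N), for 0.2 s.
2. the cover's lip is in the slot, under the bar, while the cover's rear is still raised (x of cover_lip in the frame of tray below -0.079 m and z of cover_lip in the frame of tray between 0.07 and 0.084 m and y of cover_lip in the frame of tray between -0.012 and 0.012 m and angle between cover's own z axis and vertical above 0.055 rad), for 0.1 s.
At the end, for the whole second after the job is handed in: Tub upright (0.1 rad) on the wide compartment's floor, tweezers in theirs; lip 4 mm or more under the bar, within 12 mm of its middle; cover flat (0.035 rad, rear at most 3.5 mm high), square (0.06 rad), under the catch, which has sprung out (under 2 mm); all at rest and released (x of tub in the frame of tray between -0.054 and 0.054 m and y of tub in the frame of tray between 0.004 and 0.034 m and z of tub in the frame of tray below 0.01 m and angle between tub's own z axis and vertical below 0.1 rad and y of tweezers in the frame of tray between -0.062 and -0.022 m and z of tweezers in the frame of tray below 0.02 m and x of cover_lip in the frame of tray below -0.079 m and z of cover_lip in the frame of tray between 0.07 and 0.084 m and y of cover_lip in the frame of tray between -0.012 and 0.012 m and z of cover_rear in the frame of tray between 0.072 and 0.0785 m and angle between cover's own z axis and vertical below 0.035 rad and angle between the x axis of cover and the x axis of tray, either way round below 0.06 rad and value of joint catch below 0.002 m and linear speed of each of cover, tub below 0.02 m/s and angular speed of cover below 0.15 rad/s); the robot touches nothing.
It fails at once if the tub is tipped over (angle between tub's own z axis and vertical above 0.7 rad).
It fails at once if a bystander on the shelf is shifted more than 30 mm (distance of any of saucer, spoon, conditioner, test_jar, scrubber from where it was at the start of the episode above 0.03 m).
It also fails if it takes over 53 s, if anything falls off the work surface, if the arm or the gripper's body presses on something with over 40 N, if the wrist force passes 120 N, or if a joint passes its speed limit or range.

## Robot

A 6-joint arm with a two-finger parallel gripper is mounted at the origin on the work surface. World frame = base frame: x ahead of the robot, y to its left, z up, the work surface at z = 0. Lengths are in m, angles in rad, forces in N, time in s.
With the tool pointing down it reaches from about 0.3 to 0.825 m from the base axis. Payload 5.4 kg.
Tool frame: the origin (TCP) lies on the centre line of the jaws, within the pads' length; the fingertips stand 17 mm ahead of it and the grasp point (between the pads) lies 2 mm behind it; z points along the fingers, y is the line along which they close (so a half turn about z gives the same grasp; the last joint's range is limited). The gripper opens to 92 mm and grips with 3 to 60 N. Pads are 20 mm wide; open, the fingers measure 128 mm over their backs; the gripper's body (75 mm by 189 mm) begins 69 mm behind the grasp point.
Start: joints at [1.024, 0.158, 1.597, -0, 1.386, -0.21], TCP at [0.19, 0.543, 0.232] pointing down, gripper open.
Joint ranges: [-2.91, 2.91], [-0.94, 2.29], [0.18, 2.7], [-1.29, 4.43], [0.17, 2.64], [-3, 3]. Speed limits (rad/s): [2.57, 2.57, 3.14, 3.14, 3.14, 3.14].

## Interface

Orientations are given as [roll, pitch, yaw] about the fixed x, y, z axes, in that order (R = Rz(yaw) Ry(pitch) Rx(roll)).
In Python, from bench import ctrl, read_camera, camera_params gives the robot as it stands. The module is installed in compiled form; this text tells all that it offers.
- The arm moves only by the shell command python3 -m inch 'ROWS' [FORCE]. ROWS is a JSON object of lists of equal length, an entry for each row: "rot": the turn, a rotation vector about the world's x, y, z in degrees, a list of three; "dp": the shift along the world's x, y, z in units of 60 mm (1.0 is 60 mm), a list of three; "gripper": the closure in counts, from 0 (fully open) to 255 (shut). A call has 1 to 20 rows; each row is the pose to reach, as a shift and turn from the pose commanded when the call began; what a row does not reach only later rows make up. A row lasts 1/8 s, in which the tool goes at most 62.5 mm and 10.7 degrees, less where a joint would pass 70% of its speed; a pose out of reach is approached as far as the arm can. A call with a gripper value outside its range is refused whole. The fingers move at their own pace and stop on an object; FORCE is the grip in N (left out, the last holds). Time passes only in rows, so rows that repeat a pose let the fingers close. It gives the time, the measured TCP pose, the force, the opening and the grip force at its end, in the units of the state.
- ctrl.observe(): the state, without advancing time (a new reading comes with each control period).
- read_camera(name): name is "scene" or "side" or "wrist"; returns (picture, depth): 400x640x3 uint8, red, green, blue; 400x640 float32, m along the optical axis (not along the pixel's ray), 0 where there is no reading.
- camera_params(name): a dict with "K" (3x3 intrinsics, pixels), "world_to_cam" (4x4, takes a point from world to camera coordinates); the wrist camera has in their place "hand_eye" (4x4, takes a point from camera to tool coordinates, whose origin is the TCP and whose axes are the flange's). Camera axes: x right, y up, looking along -z (the intrinsics and any distortion apply to the point x, -y, -z); pixel columns grow to the right and rows downward; lengths in m; the calibration is good to about 2 mm. A picture is of the moment at which its call begins: read the wrist's pose just before it. camera_params takes no time and is no camera call.
- ctrl.sign_off(): hands the job in; it is judged then, once.
The state is a dict: "t": time; "joint_pos": joint angles; "joint_velocities": joint speeds; "joint_efforts": joint torques, N m; "position": TCP position; "tool_rot": TCP orientation; "ft_force": force on the tool from outside, world axes, zero at the start; "wrist_torque": the same for the moment, N m; "opening": finger opening in m; "gripper_force": force on a finger pad.
Only numpy, scipy, OpenCV 4.12 (cv2) and the standard library are available. Lean on these libraries where they do the work, as an engineer would, in place of code of your own. Each camera call takes 0.05 s, during which the arm holds its last target. There are 200 camera calls.

## Working session

There is one attempt and no reset: what is moved stays moved. The work goes in short steps, Python scripts to look and compute and a shell command to move; the robot and the scene stay as the last step left them, time stands still between calls to the robot, and variables do not carry over. Pictures are saved under pics/ and viewed, at most 10 in all, crops included, and the job is handed in when it is done.

```bash
mkdir -p pics; cat > h.py <<'E'
import numpy as np, cv2, pickle
from bench import ctrl, read_camera, camera_params
from scipy.spatial.transform import Rotation as R
def grab(n):
    s=ctrl.observe(); im,d=read_camera(n); p=camera_params(n); K=np.array(p["K"])
    if n=="wrist":
        T=np.eye(4); T[:3,:3]=R.from_euler('xyz',s["tool_rot"]).as_matrix(); T[:3,3]=s["position"]
        c2w=T@np.array(p["hand_eye"])
    else: c2w=np.linalg.inv(np.array(p["world_to_cam"]))
    pickle.dump((im,d,K,c2w),open(f"{n}.pkl","wb"))
    return im,d,K,c2w
def load(n): return pickle.load(open(f"{n}.pkl","rb"))
def cloud(d,K,c2w):
    v,u=np.mgrid[:d.shape[0],:d.shape[1]]
    c=np.stack([(u-K[0,2])/K[0,0]*d,-(v-K[1,2])/K[1,1]*d,-d],-1)
    return c@c2w[:3,:3].T+c2w[:3,3]
def plane(uv,z,K,c2w):
    uv=np.atleast_2d(uv).astype(float)
    r=np.stack([(uv[:,0]-K[0,2])/K[0,0],-(uv[:,1]-K[1,2])/K[1,1],-np.ones(len(uv))],-1)@c2w[:3,:3].T
    o=c2w[:3,3]; return o+r*((z-o[2])/r[:,2])[:,None]
E
python3 - <<'E'
from h import *
for n in("scene","side"):
    im,d,K,c=grab(n); cv2.imwrite(f"pics/{n}0.png",im[...,::-1]); p=camera_params(n); print(n,K.round(1).tolist(),c.round(3).tolist(),[k for k in p],(d>0).mean())
print(ctrl.observe()["t"],{k:np.round(v,3).tolist() for k,v in camera_params("wrist").items() if not isinstance(v,str)})
E
```

```text
scene [[509.5, 0.0, 331.4], [0.0, 509.5, 208.4], [0.0, 0.0, 1.0]] [[-0.575, -0.667, 0.474, 1.262], [0.818, -0.473, 0.327, 0.459], [0.006, 0.576, 0.817, 1.298], [0.0, 0.0, 0.0, 1.0]] ['K', 'world_to_cam'] 0.995859375
side [[420.9, 0.0, 314.0], [0.0, 420.9, 192.3], [0.0, 0.0, 1.0]] [[0.799, 0.44, -0.41, 0.058], [-0.601, 0.605, -0.523, -0.617], [0.018, 0.664, 0.748, 0.917], [0.0, 0.0, 0.0, 1.0]] ['K', 'world_to_cam'] 0.99594140625
0.1 {'K': [[308.348, 0.0, 320.83], [0.0, 308.348, 197.78], [0.0, 0.0, 1.0]], 'hand_eye': [[0.001, 0.972, 0.237, 0.067], [1.0, -0.001, -0.001, 0.001], [-0.001, 0.237, -0.972, -0.153], [0.0, 0.0, 0.0, 1.0]]}
```

View pics/scene0.png

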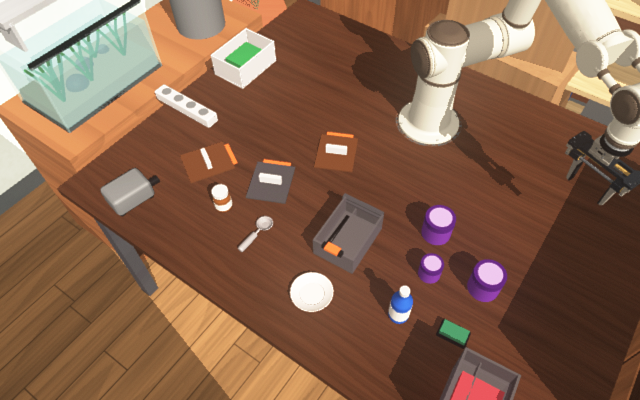

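View pics/side0.png

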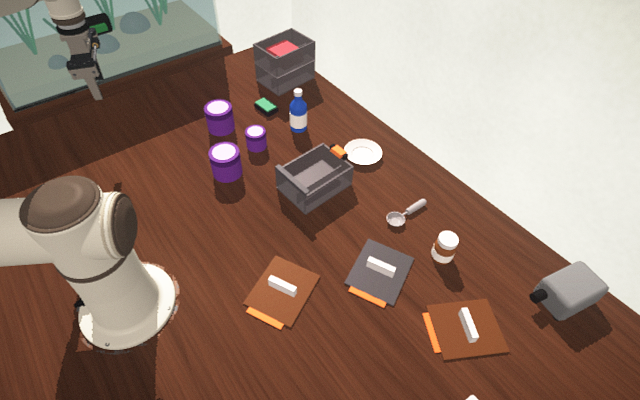

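Scene: there are three tubs, at (439,223), (431,267) and (487,279). The one at (431,267) is the smallest. There are three cover shapes: brown at (336,152) and (209,162), smoked grey at (271,180). The grey one is the cover. The tray is at (348,232) with its orange catch at (333,250). The side view agrees: tub (256,138), cover (380,272), tray (315,178). I'll confirm with one enlarged crop and measure.

```bash
cat > m.py <<'E'
from h import *
for n in("scene","side"):
    im,d,K,c=load(n); P=cloud(d,K,c)
    h=cv2.cvtColor(im,cv2.COLOR_RGB2HSV)
    H,S,V=[h[...,i].astype(int) for i in range(3)]; z=P[...,2]
    tab=(P[...,0]>.1)&(P[...,0]<1.1)&(abs(P[...,1])<.8)&(z<.2)
    def blobs(m,name,amin=60):
        k,l,st,ce=cv2.connectedComponentsWithStats(m.astype(np.uint8))
        for i in range(1,k):
            if st[i,4]>=amin:
                Q=P[l==i]; print(n,name,ce[i].round(),st[i,4],"med",np.median(Q,0).round(4),"z95",np.percentile(Q[:,2],[5,95]).round(3))
                q=Q[:,:2].astype(np.float32)
                r=cv2.minAreaRect(q*1000); print("    rect mm",np.round(r[0],1),np.round(r[1],1),round(r[2],1))
    blobs(tab&(H>120)&(H<160)&(S>60)&(z>.02),"purple")
    blobs(tab&(H>5)&(H<20)&(S>200)&(V>180),"orange",20)
    blobs(tab&(S<50)&(V>150)&(z>.01),"white")
    blobs(tab&(S<70)&(V<120)&(z>-.01),"grey",300)
E
python3 m.py
python3 - <<'E'
from h import *
im=load("scene")[0]; a=cv2.resize(im[130:300,200:500],None,fx=2.6,fy=2.6,interpolation=cv2.INTER_CUBIC); cv2.imwrite("pics/crop1.png",a[...,::-1])
E
```

```text
scene purple [438. 226.] 642 med [0.43   0.2548 0.0756] z95 [0.026 0.085]
    rect mm [400.9 247.3] [91.2 87.7] 23.0
scene purple [430. 268.] 335 med [0.5537 0.3012 0.0563] z95 [0.023 0.063]
    rect mm [535.4 297.4] [63.4 65.6] 82.6
scene purple [486. 282.] 737 med [0.5152 0.4437 0.0782] z95 [0.027 0.086]
    rect mm [486.9 441.6] [91.9 87.2] 25.4
scene white [238.  63.] 1295 med [ 0.2099 -0.6823  0.0578] z95 [0.015 0.088]
    rect mm [ 180.  -714.5] [159.1 154.2] 0.2
scene white [192. 108.] 760 med [ 0.4612 -0.6908  0.0365] z95 [0.015 0.043]
    rect mm [ 454.3 -699.5] [ 53.1 200.6] 0.2
scene white [336. 148.] 160 med [ 0.3156 -0.1793  0.0276] z95 [0.012 0.035]
    rect mm [ 314.4 -178.8] [24.9 69.6] 25.7
scene white [206. 158.] 86 med [ 0.5989 -0.4991  0.0309] z95 [0.016 0.036]
    rect mm [ 594.8 -505.3] [77.8 13.6] 60.7
scene white [127. 191.] 1289 med [ 0.8505 -0.5696  0.0699] z95 [0.026 0.076]
    rect mm [ 846.2 -590.2] [ 88.7 122.1] 79.8
scene white [270. 178.] 174 med [ 0.5395 -0.2767  0.0275] z95 [0.011 0.035]
    rect mm [ 537.7 -279.7] [23.5 71.8] 23.2
scene white [220. 
[... 3045 characters left out ...]
282.] 1562 med [ 0.8371 -0.5974  0.0733] z95 [0.07  0.076]
    rect mm [ 840.8 -595.4] [ 80.8 126.3] 78.2
side white [282. 285.] 280 med [ 0.3081 -0.1855  0.0312] z95 [0.013 0.035]
    rect mm [ 309.5 -183.3] [16.5 71. ] 25.7
side white [469. 325.] 337 med [ 0.586  -0.5124  0.0309] z95 [0.012 0.035]
    rect mm [ 590.1 -510.6] [71.3 16.4] 60.5
side grey [285.  63.] 2600 med [0.7892 0.4908 0.0983] z95 [0.011 0.147]
    rect mm [810.5 615.2] [185.9 281.4] 5.1
side grey [314. 179.] 2427 med [0.5675 0.0216 0.0443] z95 [0.009 0.077]
    rect mm [580.3  37.2] [196.1 233.1] 66.8
side grey [560. 302.] 1003 med [ 0.7757 -0.6035  0.049 ] z95 [0.016 0.069]
    rect mm [ 804.4 -610.4] [ 77.3 155.3] 35.3
```

View pics/crop1.png

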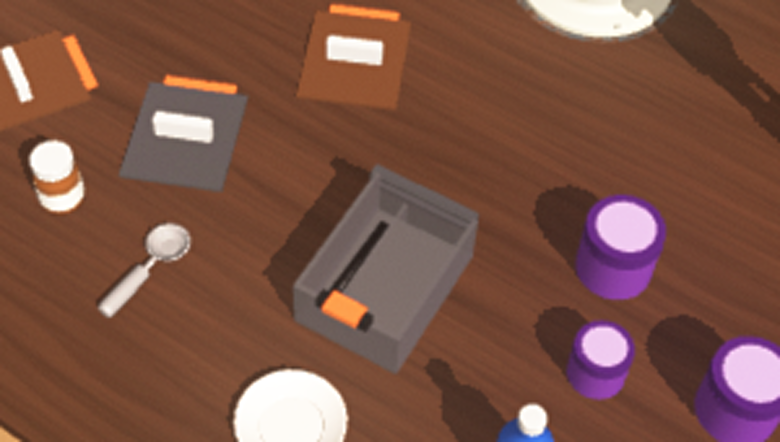

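The crop confirms it: the smallest tub is at crop (602,358), the grey cover with its white rib at (183,127), and the tray's catch at (345,308), towards world +x. Next is the tray pose and the orange parts.

```bash
cat > m2.py <<'E'
from h import *
for n in("scene","side"):
    im,d,K,c=load(n); P=cloud(d,K,c)
    h=cv2.cvtColor(im,cv2.COLOR_RGB2HSV); H,S,V=[h[...,i].astype(int) for i in range(3)]; z=P[...,2]
    reg=(abs(P[...,0]-.58)<.13)&(abs(P[...,1]-.045)<.1)
    for lo,hi in((.071,.079),(.083,.1)):
        Q=P[reg&(z>lo)&(z<hi)][:,:2].astype(np.float32)*1000
        print(n,lo,len(Q),[np.round(x,1) for x in cv2.minAreaRect(Q)] if len(Q)>5 else '', Q.mean(0).round(1))
    o=(H>4)&(H<20)&(S>150)&(V>170)&(P[...,0]>.2)&(P[...,0]<.8)&(abs(P[...,1])<.6)
    k,l,st,ce=cv2.connectedComponentsWithStats(o.astype(np.uint8))
    for i in range(1,k):
        if st[i,4]>15: Q=P[l==i]; print("  or",ce[i].round(),st[i,4],np.median(Q,0).round(4),[np.round(x,1) for x in cv2.minAreaRect(Q[:,:2].astype(np.float32)*1000)])
    g=(abs(P[...,0]-.535)<.12)&(abs(P[...,1]+.28)<.12)&(z<.05)
    wh=g&(z>.029)
    print("  grip top",P[wh].mean(0).round(4),[np.round(x,1) for x in cv2.minAreaRect(P[wh][:,:2].astype(np.float32)*1000)])
    pl=g&(S<75)&(V<130)
    print("  plate",[np.round(x,1) for x in cv2.minAreaRect(P[pl][:,:2].astype(np.float32)*1000)])
    print("  tub top z",np.percentile(P[(abs(P[...,0]-.532)<.035)&(abs(P[...,1]-.296)<.035)][:,2],98))
E
python3 m2.py
```

```text
scene 0.071 356 [array([583.8,  47.4]), array([187.8, 135.3]), np.float64(4.9)] [572.8  49.3]
scene 0.083 392 [array([583.7,  44.3]), array([196.8, 132.7]), np.float64(2.6)] [569.9  46.4]
  or [340. 134.] 103 [ 0.2368 -0.2152  0.0021] [array([ 235.4, -216.3]), array([26.1, 92.2]), np.float64(26.3)]
  or [230. 154.] 114 [ 0.5239 -0.4633  0.0023] [array([ 520.7, -468.3]), array([104.6,  17.7]), np.float64(60.0)]
  or [277. 162.] 102 [ 0.4603 -0.3174  0.0023] [array([ 461.7, -316.4]), array([26.3, 94.4]), np.float64(21.7)]
  or [223. 201.] 61 [ 0.707  -0.3215  0.0522] [array([ 704.9, -324.6]), array([18.9, 43.3]), np.float64(53.2)]
  or [332. 248.] 139 [0.6706 0.0538 0.0892] [array([657.9,  36.4]), array([84.2, 41.9]), np.float64(59.0)]
  grip top [ 0.539  -0.2789  0.0324] [array([ 539.3, -278.1]), array([19.2, 69.1]), np.float64(23.2)]
  plate [array([ 537.8, -279.6]), array([158.3, 129.9]), np.float64(25.9)]
  tub top z 0.06466666379928178
side 0.071 368 [array([577.9,  42.9]), array([188.5, 135.6]), np.float64(4.0)] [575.4  38.1]
side 0.083 408 [array([582. ,  41.7]), array([197.1, 1
[... 325 characters left out ...]
.1]), array([85.1, 40.3]), np.float64(23.4)]
  or [282. 276.] 55 [ 0.3277 -0.1527  0.0051] [array([ 329.9, -149.5]), array([18.3, 54.1]), np.float64(23.4)]
  or [367. 297.] 246 [ 0.4603 -0.3186  0.0036] [array([ 460.3, -317.4]), array([16.9, 94.4]), np.float64(24.9)]
  or [266. 318.] 217 [ 0.2399 -0.2262  0.0037] [array([ 235.8, -216.4]), array([18.1, 96. ]), np.float64(25.2)]
  or [431. 332.] 313 [ 0.5178 -0.4703  0.0034] [array([ 519.6, -467.4]), array([95.6, 17.7]), np.float64(60.3)]
  grip top [ 0.5341 -0.2837  0.0324] [array([ 534.9, -283.5]), array([17.5, 70. ]), np.float64(25.5)]
  plate [array([ 535.6, -281.7]), array([153.9, 129.5]), np.float64(25.0)]
  tub top z 0.06305761786326301
```

```bash
python3 - <<'E'
from h import *
s=ctrl.observe(); M=R.from_euler('xyz',s["tool_rot"]).as_matrix()
print(s["t"],np.round(s["position"],4),np.round(s["tool_rot"],4),M.round(3).tolist(),s["joint_pos"])
E
```

```text
0.1 [0.1898 0.5422 0.2308] [-3.1400e+00 -4.0000e-04  2.8048e+00] [[-0.944, 0.33, -0.001], [0.33, 0.944, -0.001], [0.0, -0.002, -1.0]] [ 1.02388952e+00  1.58955213e-01  1.59806650e+00  2.42220371e-05
  1.38620735e+00 -2.10105307e-01]
```

```bash
python3 -m inch '{"rot":[[0,0,-66.4],[0,0,-66.4],[0,0,-66.4],[0,0,-66.4],[0,0,-66.4],[0,0,-66.4],[0,0,-66.4],[0,0,-66.4],[0,0,-66.4],[0,0,-66.4]],"dp":[[5.7,-4.1,-1.2],[5.7,-4.1,-1.2],[5.7,-4.1,-1.2],[5.7,-4.1,-1.2],[5.7,-4.1,-1.2],[5.7,-4.1,-1.2],[5.7,-4.1,-1.2],[5.7,-4.1,-1.2],[5.7,-4.1,-1.2],[5.7,-4.1,-1.2]],"gripper":[0,0,0,0,0,0,0,0,0,0]}' 10
python3 - <<'E'
from h import *
im,d,K,c=grab("wrist"); cv2.imwrite("pics/w1.png",im[...,::-1]); P=cloud(d,K,c); s=ctrl.observe()
print(s["position"],s["tool_rot"],s["t"])
h=cv2.cvtColor(im,cv2.COLOR_RGB2HSV); 
m=(h[...,0]>115)&(h[...,0]<165)&(h[...,1]>25)&(abs(P[...,2]-.061)<.01)&(np.hypot(P[...,0]-.5325,P[...,1]-.2965)<.05)
Q=P[m]; print(len(Q),Q.mean(0),cv2.minEnclosingCircle(Q[:,:2].astype(np.float32)),np.median(Q[:,2]))
E
```

```text
t: 1.35
position: [0.531, 0.2978, 0.1598]
tool_rot: [-3.141, -0.0, 1.648]
ft_force: [-0.1, 0.1, 0.7]
opening: 0.0918
gripper_force: 0.0
[0.53106877 0.29777374 0.15989256] [ 3.14143854e+00 -1.75856711e-04  1.64794512e+00] 1.4
1952 [0.53111449 0.29860763 0.05955462] ((0.5318670272827148, 0.29591283202171326), 0.03223736211657524) 0.05971194913716102
```

```bash
python3 -m inch '{"rot":[[0,0,0],[0,0,0],[0,0,0],[0,0,0],[0,0,0],[0,0,0],[0,0,0],[0,0,0],[0,0,0],[0,0,0]],"dp":[[0.01,-0.02,-0.7],[0.01,-0.02,-1.4],[0.01,-0.02,-1.95],[0.01,-0.02,-1.95],[0.01,-0.02,-1.95],[0.01,-0.02,-1.95],[0.01,-0.02,-1.95],[0.01,-0.02,-1.95],[0.01,-0.02,-1.95],[0.01,-0.02,-1.95]],"gripper":[0,0,0,0,255,255,255,255,255,255]}' 12
```

```text
t: 2.65
position: [0.5333, 0.2959, 0.0441]
tool_rot: [3.14, -0.001, 1.646]
ft_force: [-2.1, -0.8, 7.1]
opening: 0.0638
gripper_force: 12.0
```

```bash
python3 -m inch '{"rot":[[0,0,0],[0,0,0],[0,0,0],[0,0,0],[0,0,0],[0,0,0],[0,0,0],[0,0,0],[0,0,0],[0,0,0],[0,0,0]],"dp":[[0,0,0.5],[0,0,1.2],[0,0,2],[0.2,-0.6,2.4],[0.4,-1.4,2.4],[0.6,-2.2,2.4],[0.77,-3,2.4],[0.77,-3.6,2.4],[0.77,-3.83,2.4],[0.77,-3.83,2.4],[0.77,-3.83,2.4]],"gripper":[255,255,255,255,255,255,255,255,255,255,255]}' 12
python3 - <<'E'
from h import *
im,d,K,c=grab("wrist"); cv2.imwrite("pics/w2.png",im[...,::-1]); P=cloud(d,K,c)
reg=(abs(P[...,0]-.58)<.14)&(abs(P[...,1]-.045)<.1)
for lo,hi in((.065,.08),(.08,.1)):
    Q=P[reg&(P[...,2]>lo)&(P[...,2]<hi)]; print(lo,len(Q),[np.round(x,4) for x in cv2.minAreaRect(Q[:,:2].astype(np.float32))] if len(Q)>5 else '')
E
```

```text
t: 4.03
position: [0.5787, 0.067, 0.1865]
tool_rot: [-3.142, -0.001, 1.647]
ft_force: [0.3, -0.4, -2.0]
opening: 0.0636
gripper_force: 12.0
0.065 2558 [array([0.5792, 0.0477]), array([0.1888, 0.1279]), np.float64(4.1279)]
0.08 3499 [array([0.58  , 0.0686]), array([0.1945, 0.0878]), np.float64(4.5629)]
```

View pics/w2.png

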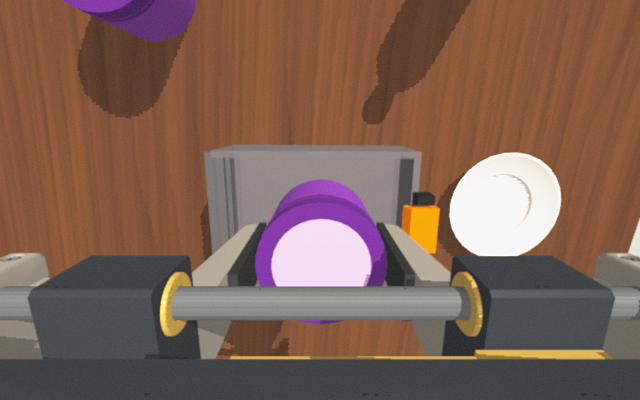

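The picture shows the tub held over the tray (tub top at (320,265)). The tray's +y wall is at row 148, its front end near column 210, and the catch at (420,225). I'll fit the wall edges from this view.

```bash
python3 - <<'E'
from h import *
im,d,K,c=load("wrist"); P=cloud(d,K,c)
a=np.radians(4.3); Rt=np.array([[np.cos(a),-np.sin(a)],[np.sin(a),np.cos(a)]]); o=np.array([.581,.046])
L=(P[...,:2]-o)@Rt; x,y,z=L[...,0],L[...,1],P[...,2]
# far wall top
for x0 in range(-80,81,20):
    m=(abs(x*1000-x0)<10)&(z>.069)&(z<.08)&(y>.03)&(y<.09)
    print(x0,m.sum(),(np.percentile(y[m],[2,98])*1000).round(1) if m.sum() else '', (np.median(z[m])*1000).round(1) if m.sum() else '')
for y0 in range(10,65,10):
    m=(abs(y*1000-y0)<5)&(z>.06)&(z<.1)&(abs(x)<.12)&(abs(x)>.06)
    for sgn in(-1,1):
        k=m&(x*sgn>0)
        for lo,hi in((.071,.079),(.085,.095)):
            q=k&(z>lo)&(z<hi)
            if q.sum()>3: print(' y',y0,lo,(np.percentile(x[q],[2,98])*1000).round(1),q.sum())
# floor inner edges
h=cv2.cvtColor(im,cv2.COLOR_RGB2HSV); m=(h[...,0]>5)&(h[...,0]<25)&(h[...,1]>230)&(h[...,2]>220)&(abs(x-.09)<.04)&(abs(y)<.05)
print("catch px",m.sum(),np.median(z[m]),(np.percentile(x[m],[2,98])*1000).round(1),(np.percentile(y[m],[2,98])*1000).round(1))
fl=(z>-.002)&(z<.012)&(abs(x)<.1)&(y<.07)&(y>-.02)&(h[...,1]<80)
print("floor",(np.percentile(x[fl],[1,99])*1000).round(1),(np.percentile(y[fl],[1,99])*1000).round(1))
for r in (160,180,200,215): print(r,im[r,200:245:3].mean(1).round().astype(int).tolist(),im[r,395:430:3].mean(1).round().astype(int).tolist())
E
```

```text
-80 316 [30.9 65.9] 74.7
-60 184 [59.9 65.9] 74.6
-40 190 [59.9 65.8] 74.7
-20 182 [59.9 65.7] 74.6
0 189 [59.9 65.6] 74.8
20 167 [60.  65.6] 74.7
40 164 [60.1 65.3] 74.7
60 171 [59.3 65.3] 74.7
80 434 [30.3 65.2] 74.6
 y 10 0.071 [-84.3 -79.8] 64
 y 10 0.085 [-95.7 -81.1] 219
 y 10 0.085 [71.4 97.1] 386
 y 20 0.071 [-84.1 -79.7] 65
 y 20 0.085 [-95.7 -81.1] 230
 y 20 0.071 [77.5 91.3] 53
 y 20 0.085 [71.4 97.1] 255
 y 30 0.071 [-84.1 -80. ] 62
 y 30 0.085 [-95.8 -81. ] 226
 y 30 0.071 [77.5 90.7] 83
 y 30 0.085 [78.7 92.7] 146
 y 40 0.071 [-84.3 -79.9] 68
 y 40 0.085 [-95.6 -81. ] 233
 y 40 0.071 [77.6 83.9] 94
 y 50 0.071 [-83.5 -79.8] 55
 y 50 0.085 [-95.7 -80.9] 247
 y 50 0.071 [77.7 83.9] 96
 y 60 0.071 [-81.2 -60.3] 186
 y 60 0.085 [-95.7 -80.7] 250
 y 60 0.071 [60.4 83.5] 231
catch px 1067 0.08978463144864815 [74.2 97.1] [-17.8  19.3]
floor [-90.2  77.7] [-18.6  65.5]
160 [87, 86, 124, 124, 119, 122, 126, 125, 93, 122, 95, 96, 135, 140, 141] [135, 133, 80, 78, 79, 77, 89, 140, 141, 100, 93, 92]
180 [86, 89, 117, 123, 122, 119, 126, 126, 106, 119, 119, 96, 131, 135, 142] [131, 120, 76, 78, 79, 80, 139, 137, 121, 95, 94, 87]
200 [90, 88, 90, 120, 125, 123, 122, 126, 122, 101, 122, 88, 119, 133, 138] [134, 82, 79, 76, 78, 92, 42, 32, 55, 52, 57, 56]
215 [75, 62, 66, 107, 125, 121, 119, 121, 120, 98, 116, 101, 98, 135, 137] [130, 78, 80, 108, 113, 113, 144, 144, 145, 142, 144, 142]
```

Tray origin is about (0.575, 0.045) with yaw 4.1°. Lowering the tub.

```bash
python3 -m inch '{"rot":[[0,0,0],[0,0,0],[0,0,0],[0,0,0],[0,0,0],[0,0,0],[0,0,0],[0,0,0],[0,0,0],[0,0,0],[0,0,0],[0,0,0],[0,0,0]],"dp":[[-0.08,-0.04,0],[-0.08,-0.04,-0.5],[-0.08,-0.04,-1],[-0.08,-0.04,-1.5],[-0.08,-0.04,-1.9],[-0.08,-0.04,-2.15],[-0.08,-0.04,-2.28],[-0.08,-0.04,-2.28],[-0.08,-0.04,-2.28],[-0.08,-0.04,-2.28],[-0.08,-0.04,-2.28],[-0.08,-0.04,-2.28],[-0.08,-0.04,-2.28]],"gripper":[255,255,255,255,255,255,255,255,255,20,20,20,20]}'
python3 -m inch '{"rot":[[0,0,0],[0,0,0],[0,0,0],[0,0,0],[0,0,0]],"dp":[[0,0,0.3],[0,0,1],[0,0,1.8],[0,0,2.4],[0,0,2.4]],"gripper":[20,20,20,20,20]}'
python3 - <<'E'
from h import *
im,d,K,c=grab("wrist"); cv2.imwrite("pics/w3.png",im[...,::-1]); P=cloud(d,K,c)
a=np.radians(4.1); Rt=np.array([[np.cos(a),-np.sin(a)],[np.sin(a),np.cos(a)]]); o=np.array([.575,.0452])
L=(P[...,:2]-o)@Rt; x,y,z=L[...,0],L[...,1],P[...,2]
h=cv2.cvtColor(im,cv2.COLOR_RGB2HSV)
m=(h[...,0]>115)&(h[...,0]<165)&(h[...,1]>25)&(abs(z-.065)<.01)&(abs(x)<.06)&(abs(y)<.06)
q=np.stack([x[m],y[m]],-1).astype(np.float32); print("tub top z",np.median(z[m]),cv2.minEnclosingCircle(q))
for x0 in range(-60,61,40):
  for lo,hi in((.03,.09),(-.09,-.03)):
    m=(abs(x*1000-x0)<20)&(z>.069)&(z<.08)&(y>lo)&(y<hi)
    if m.sum()>5: print(x0,m.sum(),(np.percentile(y[m],[2,98])*1000).round(1))
for y0 in range(-50,65,20):
    m=(abs(y*1000-y0)<8)&(abs(x)<.12)&(abs(x)>.06)
    for sgn in(-1,1):
        for lo,hi in((.071,.079),(.085,.095)):
            q=m&(x*sgn>0)&(z>lo)&(z<hi)
            if q.sum()>3: print(' y',y0,sgn,lo,(np.percentile(x[q],[2,98])*1000).round(1),q.sum())
E
```

```text
t: 5.7
position: [0.5741, 0.0632, 0.0499]
tool_rot: [3.141, 0.0, 1.646]
ft_force: [-0.0, 0.1, 0.2]
opening: 0.0844
gripper_force: 0.0
t: 6.32
position: [0.5766, 0.0631, 0.1989]
tool_rot: [3.133, 0.002, 1.646]
ft_force: [-0.8, -0.2, 0.0]
opening: 0.0848
gripper_force: 0.0
tub top z 0.06477395904668304 ((0.0003856823605019599, 0.01829030178487301), 0.03219730034470558)
-60 487 [31.2 66. ]
-60 308 [-65.4 -57.4]
-20 314 [60.3 65.7]
-20 316 [-65.3 -59.4]
20 311 [60.4 65.9]
20 319 [-65.4 -59.5]
60 311 [60.6 65.9]
60 318 [-65.6 -59.5]
 y -50 -1 0.071 [-75.6 -74.3] 6
 y -50 -1 0.085 [-75.6 -75.2] 4
 y -10 -1 0.071 [-78.2 -74. ] 32
 y -10 -1 0.085 [-90.  -75.9] 73
 y -10 1 0.085 [ 78.1 103.7] 153
 y 10 -1 0.071 [-77.9 -74. ] 83
 y 10 -1 0.085 [-89.9 -75. ] 321
 y 10 1 0.085 [ 77.5 103.1] 536
 y 30 -1 0.071 [-77.9 -73.9] 92
 y 30 -1 0.085 [-89.8 -75. ] 339
 y 30 1 0.071 [83.6 97. ] 106
 y 30 1 0.085 [84.7 98.4] 181
 y 50 -1 0.071 [-77.9 -74. ] 79
 y 50 -1 0.085 [-89.8 -75.1] 354
 y 50 1 0.071 [83.5 89.5] 134
```

View pics/w3.png

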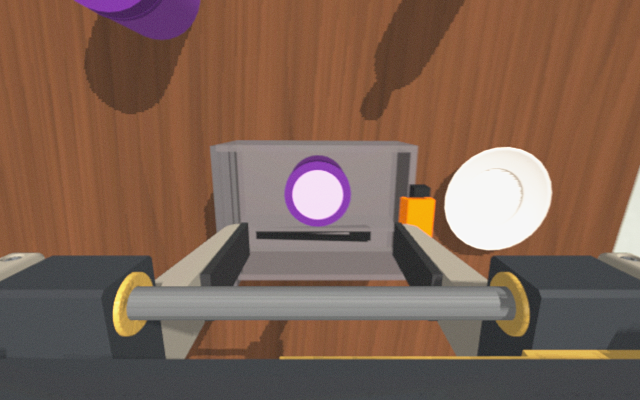

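The tub stands upright in the wide compartment (picture (318,195)), with the tweezers below it at row 236. On to the cover.

```bash
python3 -m inch '{"rot":[[0,0,10],[0,0,21],[0,0,21],[0,0,21],[0,0,21],[0,0,21],[0,0,21],[0,0,21],[0,0,21],[0,0,21]],"dp":[[-0.62,-5.75,-0.2],[-0.62,-5.75,-0.2],[-0.62,-5.75,-0.2],[-0.62,-5.75,-0.2],[-0.62,-5.75,-0.2],[-0.62,-5.75,-0.2],[-0.62,-5.75,-0.2],[-0.62,-5.75,-0.2],[-0.62,-5.75,-0.2],[-0.62,-5.75,-0.2]],"gripper":[60,60,60,60,60,60,60,60,60,60]}'
cat > cov.py <<'E'
from h import *
im,d,K,c=grab("wrist"); P=cloud(d,K,c); s=ctrl.observe(); z=P[...,2]
print(s["t"],s["position"].round(4) if hasattr(s["position"],"round") else s["position"],np.degrees(s["tool_rot"]))
h=cv2.cvtColor(im,cv2.COLOR_RGB2HSV)
g=(abs(P[...,0]-.537)<.06)&(abs(P[...,1]+.28)<.06)&(z>.029)&(z<.037)&(h[...,1]<60)
print("grip",g.sum(),np.median(z[g]),[np.round(v,4) for v in cv2.minAreaRect(P[g][:,:2].astype(np.float32))])
o=(h[...,0]>5)&(h[...,0]<22)&(h[...,1]>215)&(h[...,2]>215)&(abs(P[...,0]-.46)<.07)&(abs(P[...,1]+.317)<.08)
print("lip",o.sum(),np.median(z[o]) if o.sum() else '',[np.round(v,4) for v in cv2.minAreaRect(P[o][:,:2].astype(np.float32))] if o.sum() else '')
p=(z>.002)&(z<.01)&(h[...,1]<80)&(h[...,2]<150)&(np.hypot(P[...,0]-.537,P[...,1]+.28)<.11)
print("plate",p.sum(),[np.round(v,4) for v in cv2.minAreaRect(P[p][:,:2].astype(np.float32))] if p.sum() else '')
E
python3 cov.py
```

```text
t: 7.62
position: [0.5371, -0.2805, 0.1818]
tool_rot: [3.142, -0.0, 2.014]
ft_force: [0.7, -0.1, 0.2]
opening: 0.0703
gripper_force: 0.0
7.675 [ 0.5371 -0.2808  0.1819] [ 1.79997765e+02 -1.76277512e-03  1.15381690e+02]
grip 962 0.03272875501392644 [array([ 0.5345, -0.2818]), array([0.014 , 0.0704]), np.float64(25.0572)]
lip 8 0.0038583370621294855 [array([ 0.4548, -0.3208]), array([0.0008, 0.072 ]), np.float64(25.1742)]
plate 42 [array([ 0.534 , -0.2856]), array([0.1452, 0.121 ]), np.float64(25.5842)]
```

```bash
python3 -m inch '{"rot":[[0,0,-0.3],[0,0,-0.3],[0,0,-0.3],[0,0,-0.3],[0,0,-0.3],[0,0,-0.3],[0,0,-0.3],[0,0,-0.3],[0,0,-0.3],[0,0,-0.3],[0,0,-0.3],[0,0,-0.3]],"dp":[[-0.03,-0.02,-0.8],[-0.03,-0.02,-1.6],[-0.03,-0.02,-2.3],[-0.03,-0.02,-2.61],[-0.03,-0.02,-2.61],[-0.03,-0.02,-2.61],[-0.03,-0.02,-2.61],[-0.03,-0.02,-2.61],[-0.03,-0.02,-2.61],[-0.03,-0.02,-2.61],[-0.03,-0.02,-2.61],[-0.03,-0.02,-2.61]],"gripper":[60,60,60,60,60,255,255,255,255,255,255,255]}' 45
```

```text
t: 9.18
position: [0.535, -0.2829, 0.0252]
tool_rot: [3.142, -0.0, 2.007]
ft_force: [-0.4, -0.4, 0.7]
opening: 0.0137
gripper_force: 45.0
```

```bash
python3 -m inch '{"rot":[[0,0,0],[0,0,0],[0,0,0],[0,0,0],[0,0,-5],[0,0,-10],[0,0,-15],[0,0,-20.9],[0,0,-20.9],[0,0,-20.9],[0,0,-20.9],[0,0,-20.9],[0,0,-20.9],[0,0,-20.9],[0,0,-20.9]],"dp":[[0,0,0.4],[0,0,1],[0,0,1.6],[0,0,2.2],[0.1,0.5,2.5],[0.3,1.2,2.5],[0.5,1.9,2.5],[0.7,2.6,2.5],[0.9,3.3,2.5],[1,4,2.5],[1,4.6,2.5],[1,5.1,2.5],[1,5.47,2.5],[1,5.47,2.5],[1,5.47,2.5]],"gripper":[255,255,255,255,255,255,255,255,255,255,255,255,255,255,255]}'
python3 - <<'E'
from h import *
s=ctrl.observe(); print(s["position"],np.degrees(s["tool_rot"]),s["joint_pos"],s["ft_force"])
im,d,K,c=grab("wrist"); cv2.imwrite("pics/w4.png",im[...,::-1]); P=cloud(d,K,c)
T=np.eye(4);T[:3,:3]=R.from_euler('xyz',s["tool_rot"]).as_matrix();T[:3,3]=s["position"]
Q=(P-T[:3,3])@T[:3,:3]*1000
w=(im.min(-1)>140)&(abs(Q[...,2])<40)&(abs(Q[...,0])<60)&(abs(Q[...,1])<25)
for lo in(0,10,20,30):
  q=Q[w&(Q[...,0]>lo)&(Q[...,0]<lo+10)]; print(lo,len(q),np.median(q,0) if len(q) else '')
# plate points in tool frame: fit plane
v=(Q[...,2]>12)&(Q[...,2]<32)&(Q[...,0]>15)&(Q[...,0]<70)&(abs(Q[...,1])<72)
q=Q[v]; A=np.c_[q[:,:2],np.ones(len(q))]; print("plate plane",len(q),np.linalg.lstsq(A,q[:,2],rcond=None)[0], q[:,0].max(),np.percentile(q[:,1],[1,99]))
E
```

```text
t: 11.05
position: [0.5949, 0.0446, 0.1749]
tool_rot: [-3.141, 0.0, 1.642]
ft_force: [0.2, 0.8, -1.2]
opening: 0.0138
gripper_force: 45.0
[0.59485723 0.04458675 0.17487326] [-1.79963122e+02  2.39129884e-02  9.40915211e+01] [-1.27281988e-01  2.60725770e-01  1.59295213e+00 -5.58298853e-04
  1.28846339e+00 -1.98536681e-01] [ 0.2011069   0.77830733 -1.20168655]
0 508 [ 4.9989128  -1.04095374 -7.50141441]
10 755 [13.29654948 -0.54372222 -7.58661751]
20 568 [25.0491632  -0.55626958 -7.54643641]
30 635 [35.33922527 -1.04542274 -6.79501825]
plate plane 21124 [ 2.18747649e-04 -8.39886188e-04  2.04125049e+01] 64.57233982310412 [-70.61710279  70.62139802]
```

View pics/w4.png

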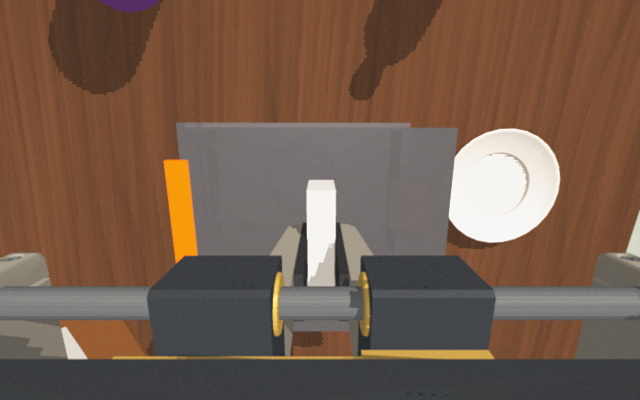

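The cover is held level and square to the tool, with the rib at (320,200) and the lip at (180,210). Next I tilt it front-down by 9° and lower it to just outside the slot.

```bash
python3 -m inch '{"rot":[[0.32,-4.5,0],[0.64,-8.98,0],[0.64,-8.98,0],[0.64,-8.98,0],[0.64,-8.98,0],[0.64,-8.98,0],[0.64,-8.98,0],[0.64,-8.98,0],[0.64,-8.98,0]],"dp":[[-0.03,0.02,0],[-0.06,0.02,0],[-0.06,0.02,-0.2],[-0.06,0.02,-0.45],[-0.06,0.02,-0.7],[-0.06,0.02,-0.88],[-0.06,0.02,-0.96],[-0.06,0.02,-0.96],[-0.06,0.02,-0.96]],"gripper":[255,255,255,255,255,255,255,255,255]}'
cat > st.py <<'E'
from h import *
s=ctrl.observe(); M=R.from_euler('xyz',s["tool_rot"]).as_matrix(); p=np.array(s["position"])
a=np.radians(4.1); o=np.array([.575,.0454,0]); Rt=np.array([[np.cos(a),-np.sin(a),0],[np.sin(a),np.cos(a),0],[0,0,1]])
# cover axes: x=tool y, y=tool x, z=-tool z
for n,q in(("lip",[-89,0,0]),("org",[0,0,0]),("rear",[75,0,0])):
    t=np.array([q[1]+.8,q[0],25.4-q[2]])/1000
    print(n,((Rt.T@(p+M@t-o))*1000).round(1))
print("tilt deg",np.degrees(np.arccos(-M[2,2])).round(2),"f",np.round(s["ft_force"],1),"tq",np.round(s["wrist_torque"],2),"t",s["t"],"open",s["opening"])
E
python3 st.py
```

```text
t: 12.22
position: [0.5919, 0.0464, 0.1183]
tool_rot: [2.983, 0.0, 1.642]
ft_force: [1.3, 0.1, -2.1]
opening: 0.0137
gripper_force: 45.0
lip [-66.9   0.6  79.2]
org [21.   0.6 93.2]
rear [ 95.    0.6 105. ]
tilt deg 9.07 f [ 1.3  0.1 -2.1] tq [-0.06  0.18  0.  ] t 12.225 open 0.013658240745426103
```

```bash
python3 -m inch '{"rot":[[0,0,0],[0,0,0],[0,0,0],[0,0,0],[0,0,0],[0,0,0],[0,0,0]],"dp":[[0,0,-0.025],[-0.08,-0.006,-0.025],[-0.15,-0.01,-0.025],[-0.22,-0.016,-0.025],[-0.3,-0.021,-0.025],[-0.3,-0.021,-0.025],[-0.3,-0.021,-0.025]],"gripper":[255,255,255,255,255,255,255]}'
python3 st.py
python3 - <<'E'
from h import *
im=grab("side")[0]; a=cv2.resize(im[110:230,240:400],None,fx=5,fy=5,interpolation=cv2.INTER_CUBIC)[:600]; cv2.imwrite("pics/s5.png",a[...,::-1])
E
```

```text
t: 13.1
position: [0.574, 0.0451, 0.1166]
tool_rot: [2.983, 0.0, 1.642]
ft_force: [3.7, -0.5, -1.6]
opening: 0.0134
gripper_force: 45.0
lip [-84.9   0.6  77.4]
org [ 3.   0.6 91.5]
rear [ 77.1   0.6 103.3]
tilt deg 9.09 f [ 3.7 -0.5 -1.6] tq [-0.05 -0.38  0.03] t 13.1 open 0.013356815688124982
```

View pics/s5.png

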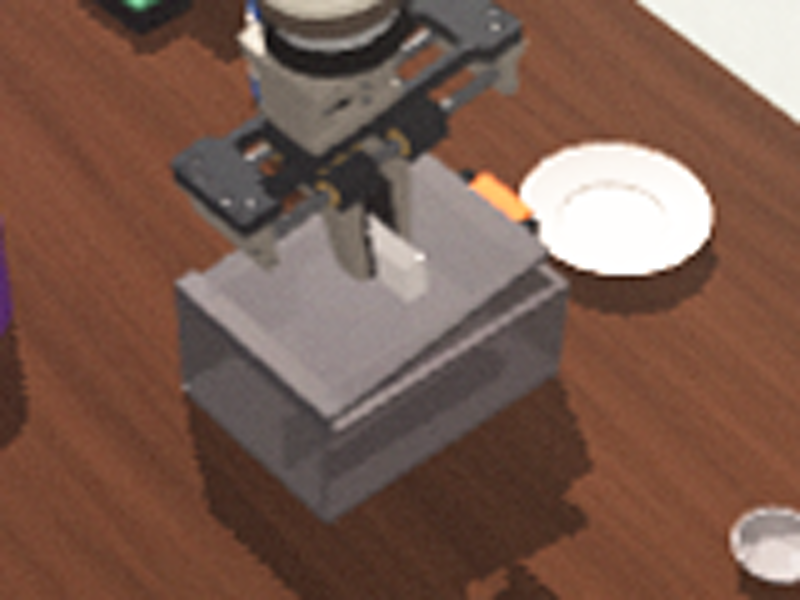

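The lip is hidden under the bar (front bar along (180,280)-(330,420)). The rear is still raised clear of the catch at (500,195). Pivoting down about the lip.

```bash
python3 -m inch '{"rot":[[-0.1,1.5,0],[-0.21,3,0],[-0.29,4,0],[-0.36,5.07,0],[-0.36,5.07,0],[-0.36,5.07,0]],"dp":[[0.02,0.001,-0.05],[0.038,0.003,-0.103],[0.048,0.003,-0.13],[0.057,0.004,-0.158],[0.057,0.004,-0.158],[0.057,0.004,-0.158]],"gripper":[255,255,255,255,255,255]}'
python3 st.py
```

```text
t: 13.9
position: [0.5769, 0.0454, 0.1065]
tool_rot: [3.073, 0.0, 1.642]
ft_force: [1.7, -0.1, -3.4]
opening: 0.0134
gripper_force: 45.0
lip [-85.2   0.7  75.1]
org [ 3.6  0.7 81.2]
rear [78.4  0.7 86.3]
tilt deg 3.93 f [ 1.7 -0.1 -3.4] tq [-0.19 -0.46  0.01] t 13.9 open 0.013416152970296231
```

```bash
python3 -m inch '{"rot":[[-0.09,1.3,0],[-0.18,2.6,0],[-0.28,4,0],[-0.32,4.5,0],[-0.32,4.5,0],[-0.32,4.5,0],[-0.32,4.5,0]],"dp":[[0.011,0.001,-0.035],[0.022,0.002,-0.07],[0.033,0.002,-0.105],[0.033,0.002,-0.12],[0.033,0.002,-0.125],[0.033,0.002,-0.125],[0.033,0.002,-0.125]],"gripper":[255,255,255,255,255,255,255]}'
python3 st.py
```

```text
t: 14.78
position: [0.5787, 0.0455, 0.1003]
tool_rot: [-3.13, 0.0, 1.643]
ft_force: [-6.3, -0.9, 11.4]
opening: 0.0137
gripper_force: 45.1
lip [-85.6   0.7  75.9]
org [ 3.4  0.7 74.9]
rear [78.4  0.7 74. ]
tilt deg 0.67 f [-6.3 -0.9 11.4] tq [-0.09  0.41 -0.06] t 14.775 open 0.013675940962715185
```

```bash
python3 -m inch '{"rot":[[0,0,0],[0,0,0],[0,0,0],[0,0,0],[0.04,-0.5,0],[0.04,-0.5,0],[0.04,-0.5,0],[0.04,-0.5,0]],"dp":[[0,0,0.01],[0,0,0.01],[0,0,0.01],[0,0,0.2],[0,0,0.8],[0,0,1.5],[0,0,1.7],[0,0,1.7]],"gripper":[150,150,150,150,150,150,150,150]}'
cat > ck.py <<'E'
from h import *
im,d,K,c=grab("wrist"); P=cloud(d,K,c)
a=np.radians(4.1); Rt=np.array([[np.cos(a),-np.sin(a)],[np.sin(a),np.cos(a)]]); o=np.array([.575,.0454])
L=(P[...,:2]-o)@Rt*1000; x,y,z=L[...,0],L[...,1],P[...,2]*1000
print(ctrl.observe()["position"])
for y0 in(10,25,45,58):
  print(y0,[(x0,round(float(np.median(z[m])),1),int(m.sum())) for x0 in(-70,-50,-25,25,50,66,72) for m in [(abs(x-x0)<3)&(abs(y-y0)<5)&(z>60)&(z<120)] if m.sum()>3])
h=cv2.cvtColor(im,cv2.COLOR_RGB2HSV); m=(h[...,0]>5)&(h[...,0]<25)&(h[...,1]>220)&(h[...,2]>150)&(abs(x-90)<25)&(abs(y)<30)&(abs(z-90)<5)
print("catch",m.sum(),np.percentile(x[m],[1,99]) if m.sum() else '')
r=(im.min(-1)>140)&(z>100)&(z<113)&(abs(x)<30)&(abs(y)<45)
print("rib",r.sum(),[np.round(v,1) for v in cv2.minAreaRect(L[r].astype(np.float32))] if r.sum() else '')
E
python3 ck.py
```

```text
t: 15.78
position: [0.5792, 0.0455, 0.2018]
tool_rot: [3.142, 0.0, 1.642]
ft_force: [0.5, -0.1, -0.1]
opening: 0.038
gripper_force: 0.0
[0.57838511 0.0456287  0.2002937 ]
10 [(-70, 79.9, 66), (-50, 80.0, 70), (-25, 79.8, 69), (25, 79.9, 73), (50, 79.6, 71), (66, 79.8, 66), (72, 79.7, 70)]
25 [(-70, 79.8, 69), (-50, 80.1, 76), (-25, 80.0, 76), (25, 79.9, 66), (50, 79.8, 72), (66, 79.7, 73), (72, 79.8, 75)]
45 [(-70, 80.0, 75), (-50, 80.0, 82), (-25, 79.9, 79), (25, 79.7, 83), (50, 79.6, 83), (66, 79.8, 84), (72, 79.7, 80)]
58 [(-70, 80.1, 73), (-50, 80.0, 81), (-25, 80.1, 84), (25, 80.0, 83), (50, 79.7, 85), (66, 79.7, 82), (72, 79.8, 83)]
catch 1363 [ 76.80083171 103.33197201]
rib 1394 [array([3.1, 0.9]), array([70.2, 13.6]), np.float64(89.8)]
```

The cover's top is flat at 79.8 mm everywhere, it is square to 0.2°, its origin is at tray x = 3.1, and the catch has sprung back to its original position. Handing in.

```bash
python3 -c "
from bench import ctrl
print(ctrl.sign_off())"
```

```text
the job is handed in; nothing more can be done
None
```

I handed the job in at about 16 s: the tub stands upright in the wide compartment and the cover is hooked, snapped under the catch, flat and square by the wrist camera; the hand-in returned no verdict, and I did not re-measure the tweezers or the other things on the shelf at the end.

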